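# Close up the lacquer curing chest

### The arm

A 6-joint arm with a two-finger parallel gripper is mounted at the origin on the work surface. World frame = base frame: x ahead of the robot, y to its left, z up, the work surface at z = 0. Lengths are in mm, angles in rad, forces in N, time in s.
With the tool pointing down it reaches from about 325 to 850 mm from the base axis. Payload 15.5 kg.
Tool frame: the origin (TCP) lies on the centre line of the jaws, within the pads' length; the fingertips stand tips_ahead ahead of it and the grasp point (between the pads) lies 11 mm behind it (tips_ahead is the distance from the TCP to the fingertips, in mm); z points along the fingers, y is the line along which they close (so a half turn about z gives the same grasp; the last joint's range is limited). The gripper opens to 91 mm and grips with 3 to 60 N. Pads are 32 mm wide; open, the fingers measure 118 mm over their backs; the gripper's body (76 mm by 178 mm) begins 60 mm behind the grasp point.
Start: joints at [1.024, 0.494, 1.345, -0, 1.302, -0.096], TCP at [272.862, 562.293, 221.915] pointing down, gripper open.
Joint ranges: [-2.91, 2.91], [-0.82, 2.16], [0.22, 2.67], [-1.22, 4.37], [0.12, 2.79], [-3.08, 3.08]. Speed limits (rad/s): [1.89, 1.89, 2.57, 3.01, 3.01, 3.01].

### API

Orientations are given as a unit quaternion [w, x, y, z].
In Python, from workcell import * gives the robot as it stands.
- The arm moves only by the tool arm_command, never from a script. Its argument "targets" is a list of rows, each a list of 7 numbers: the shift along the tool's x, y, z in units of 40 mm (1.0 is 40 mm), then the turn, a rotation vector about the tool's x, y, z in units of 10 degrees (1.0 is 10 degrees), then the finger opening in mm, from 0 to 91.2. In form: [[tx, ty, tz, ax, ay, az, fingers], ...]. A call has 1 to 8 rows; each row is the pose to reach, as a shift and turn from the pose commanded when the call began, along the tool's axes at that moment; what a row does not reach only later rows make up. A row lasts 1/8 s, in which the tool goes at most 62.5 mm and 10.7 degrees, less where a joint would pass 70% of its speed; a pose out of reach is approached as far as the arm can. A call with a gripper value outside its range is refused whole. The fingers move at their own pace and stop on an object; the grip force is fixed at half the most. Time passes only in rows, so rows that repeat a pose let the fingers close. It gives the time, the measured TCP pose, the force, the opening and the grip force at its end, in the units of the state.
- read_state(): the state, without advancing time (a new reading comes with each control period).
- capture(name): name is "scene" or "top" or "wrist"; returns a dict with "img" (384x512x3 uint8, blue, green, red), "fx", "fy", "cx", "cy" (pixels), "R" (3x3) and "t" (3): a world point X has camera coordinates R X + t; the wrist camera has in their place "T_tool_cam" (4x4, takes a point from camera to tool coordinates, whose origin is the TCP and whose axes are the flange's). Camera axes: x right, y down, z forward; pixel columns grow to the right and rows downward; lengths in mm; the calibration is good to about 2 mm. A picture is of the moment at which its call begins: read the wrist's pose just before it. There is no depth.
- sign_off(): hands the job in; it is judged then, once.
Trained networks look in the newest picture that a camera, given by its name, has taken for a name from the list of things; names that differ only in an ending like _2 or _b are one class to them, and where a whole thing is asked for, a point or a joint stands for the part that bears it (a point fixed in the world has none). Each returns a list of dicts, best first, with "score" (0 to 1); they miss things now and then, are a little off and sometimes report something else, mostly with a low value. They report only what shows in the picture. A call takes as long as a camera call. They do not tell look-alikes from the thing itself.
- look_for(camera, label): "bbox" ([centre column, centre row, width, height] in pixels, round what is visible of it).
The state is a dict: "time_s": time; "joints": joint angles; "qvel": joint speeds; "joint_torque": joint torques, N m; "tool_pos": TCP position; "eef_rot": TCP orientation; "contact_force": force on the tool from outside, world axes, zero at the start; "moment": the same for the moment, N m; "width": opening from 0.0 (shut) to 1.0 (fully open); "grip_force": force on a finger pad.
Only numpy, scipy, OpenCV 4.12 (cv2) and the standard library are available. Lean on these libraries where they do the work, as an engineer would, in place of code of your own. Each camera call takes 0.05 s, during which the arm holds its last target. There are 200 camera calls.

### The job

Close up the curing chest for the freshly lacquered bowl: with the fingertips, push the drawer that the bowl stands in fully shut, and push the sliding lid on top of the chest fully shut. The bowl's lacquer is wet, so never touch it and keep it standing upright in its drawer; leave the other drawer, with the jars, standing open just as it is, pick nothing up and do not disturb the other things on the bench.

Things in the scene. Friction and masses are not known exactly. Their poses are not given: they have to be found in the camera images.
- chest: Low dark wooden chest, fixed, 200 mm deep (x), 320 mm wide (y), 122 mm high, yaw within 9 degrees. Origin at the centre of its underside; x points away from its drawer side, y to its left, z up. Two drawers side by side (centres y = +77.5 and -77.5 mm; which holds the bowl varies) come out to -x from the face at x = -100 mm. On top a lid slides between rails 2 mm higher than it at x = +-95 mm.
- wet_drawer (a joint): How far the drawer with the bowl stands open, m: 0 = fully shut against its stop, starts at 0.064 to 0.095, grows as it comes out along the chest's -x. It runs with about 2 N of friction, no spring, and stays where it is left.
- wet_drawer_front (a point): Centre of the outer face of that drawer's front panel; axes as the chest's. Panel 150 mm wide, 60 mm high (foot 8 mm above the bench), 12 mm thick, proud of the chest's face even when shut; no handle, only a flat brass disc. Behind it the drawer is 170 mm long, open on top, its sides 50 mm above the bench.
- jar_drawer (a joint): How far the other drawer, with two jars in it, stands open, m: 0 = shut. To be left as it is.
- jar_drawer_front (a point): Centre of the outer face of the jar drawer's front panel, same sizes and axes as the other.
- lid (a joint): How far the sliding lid stands open, m: 0 = fully shut against its stop, starts at 0.05 to 0.09, grows as it slides out beyond the chest's right-hand end, along the chest's -y. About 2 N of friction, no spring.
- lid_end (a point): Point on the lid's projecting end face (looking to the chest's -y), half-way up the edge, 40 mm to the drawer side of the lid's middle; axes as the chest's. The lid is a flat board 178 mm (x) by 320 mm (y), 12 mm thick, 108 to 120 mm above the bench. When shut this end still stands 10 mm proud of the chest's side wall.
- wet_bowl: Small round black lacquered bowl, rim 68 mm across, 42 mm high, loose in its drawer, its centre 40 to 80 mm behind the front panel's inner face. Origin at the centre of its underside, 13 mm above the bench; z up.
- drawer_jar0: Jar with a metal cap, 40 mm across, 46 mm high, loose in the jar drawer. Origin at the centre of its underside.
- drawer_jar1: As drawer_jar0, beside it.
- owl: Black lacquered owl figurine, 84 mm across, 114 mm high, loose on the bench to the right of the chest. Origin at the centre of its underside.
- mug: White ceramic cup, 68 mm across, 75 mm high, loose on the bench to the left of the chest. Origin at the centre of its underside.
- tin: Metal tin, 72 mm across, 85 mm high, loose on the bench, right and nearer the robot. Origin at the centre of its underside.
- spoon: Spoon about 130 mm long lying loose on the bench left of the chest, nearer the robot. Origin near its middle, on its underside.
- brush: Brush about 170 mm long lying loose on the bench to the right in front of the chest. Origin near its middle, on its underside.
Things that resemble listed ones, but are neither listed nor needed, are in the scene too. What is shaped like the wet_bowl but blue or yellow is not meant.

How it is judged (in metres and radians):
At the end, for the whole second after the job is handed in: The bowl's drawer and the sliding lid are each within 5 mm of fully shut; the jar drawer is within 12 mm of where it stood at the start; the bowl stands upright (within 0.2 rad), at rest on the floor of its drawer (value of joint each of wet_drawer, lid below 0.005 m and distance of jar_drawer_front from where it was at the start of the episode below 0.012 m and angle between wet_bowl's own z axis and vertical below 0.2 rad and height (world z) of wet_bowl below 0.022 m and x of wet_bowl in the frame of wet_drawer_front between 0.03 and 0.17 m and linear speed of wet_bowl below 0.02 m/s); the robot touches nothing.
It fails at once if the wet bowl was touched (contact force between any of the fingers, the arm and wet_bowl above 0.3 N).
It fails at once if the bowl was lifted or tipped (height (world z) of wet_bowl above 0.03 m or angle between wet_bowl's own z axis and vertical above 0.4 rad).
It fails at once if the jar drawer was moved by more than 12 mm (distance of jar_drawer_front from where it was at the start of the episode above 0.012 m).
It fails at once if a jar in the jar drawer was lifted or knocked about (distance of any of drawer_jar0, drawer_jar1 from where it was at the start of the episode above 0.03 m).
It fails at once if another thing on the bench (owl, cup, tin, spoon, brush) was moved by more than 30 mm (distance of any of owl, mug, tin, spoon, brush from where it was at the start of the episode above 0.03 m).
It also fails if it takes over 53 s, if anything falls off the work surface, if the arm or the gripper's body presses on something with over 40 N, if the wrist force passes 120 N, or if a joint passes its speed limit or range.

## Working session

There is one attempt and no reset: what is moved stays moved. The work goes in short steps, Python scripts to look and compute and a tool call to move; the robot and the scene stay as the last step left them, time stands still between calls to the robot, and variables do not carry over. Pictures are saved under pics/ and viewed, at most 10 in all, crops included, and the job is handed in when it is done.

Besides the shell and the picture viewer there is one more tool, called after "Emit:" as name([rows], argument=value, ...), one row to a line, values as JSON. arm_command: Moves the arm, as the interface text tells. Its arguments: {"type":"object","properties":{"targets":{"type":"array"}},"required":["targets"]}

```bash
mkdir -p pics; cat > h.py <<'E'
from workcell import *
import numpy as np, cv2, json
E
python3 - <<'E'
from h import *
s=read_state(); print({k:np.round(s[k],3).tolist() for k in s})
for c in("scene","top"):
    d=capture(c); cv2.imwrite(f"pics/{c}0.png",d["img"])
    np.savez(f"{c}.npz",**d); print(c,d["fx"],d["fy"],d["cx"],d["cy"],np.round(d["R"],3).tolist(),d["t"])
    for l in "chest wet_drawer_front jar_drawer_front lid_end wet_bowl drawer_jar0 owl mug tin spoon brush".split():
        print(l,[(np.round(r["bbox"]).astype(int).tolist(),round(r["score"],2)) for r in look_for(c,l)[:3]])
E
```

```text
{'time_s': 0.0, 'joints': [1.024, 0.494, 1.346, 0.0, 1.302, -0.095], 'qvel': [-0.001, -0.001, -0.0, 0.0, -0.0, -0.001], 'joint_torque': [0.001, -87.881, -38.187, 0.071, 0.053, -0.0], 'tool_pos': [272.659, 561.99, 221.35], 'eef_rot': [-0.0, 0.224, 0.975, -0.001], 'contact_force': [-0.422, -0.613, 0.794], 'moment': [0.008, 0.011, 0.057], 'grip_force': 0.0, 'width': 0.999}
scene 364.6211350137319 364.6211350137319 260.17560643146214 194.72607199819387 [[-0.282, 0.959, -0.006], [0.628, 0.18, -0.757], [-0.725, -0.217, -0.653]] [ 181.98671789 -241.06849314 1432.2349321 ]
chest [([279, 264, 185, 128], 0.77)]
wet_drawer_front [([343, 222, 56, 21], 0.81)]
jar_drawer_front [([287, 203, 52, 20], 0.63)]
lid_end [([265, 240, 151, 81], 0.68), ([167, 168, 26, 35], 0.15)]
wet_bowl [([363, 204, 20, 19], 0.75), ([307, 197, 22, 20], 0.72)]
drawer_jar0 []
owl [([140, 192, 28, 38], 0.94)]
mug [([402, 285, 32, 45], 0.7)]
tin [([168, 169, 22, 36], 0.72), ([287, 204, 52, 18], 0.55)]
spoon [([399, 238, 47, 28], 0.82)]
brush [([197, 188, 32, 34], 0.71)]
top 407.53639289987063 407.53639289987063 252.24947910289984 193.53666573667795 [[0.043, -0.999, 0.004], [-0.979, -0.043, -0.2], [0.2, 0.005, -0.98]] [-63.91435597 543.34165896 988.95329683]
chest [([213, 138, 166, 97], 0.65), ([109, 141, 31, 26], 0.47)]
wet_drawer_front [([166, 195, 62, 47], 0.67)]
jar_drawer_front []
lid_end [([228, 139, 140, 80], 0.84)]
wet_bowl [([172, 185, 20, 22], 0.83), ([145, 255, 28, 27], 0.81), ([206, 240, 32, 28], 0.76)]
drawer_jar0 [([216, 190, 17, 15], 0.74), ([238, 196, 18, 20], 0.47)]
owl [([396, 202, 34, 32], 0.77)]
mug [([110, 141, 29, 26], 0.79)]
tin []
spoon [([106, 215, 48, 30], 0.59)]
brush [([340, 238, 20, 71], 0.96)]
```

```bash
python3 - <<'E'
from h import *
a=cv2.imread("pics/top0.png")[70:300,60:440]
b=cv2.imread("pics/scene0.png")[140:340,110:440]
cv2.imwrite("pics/t1.png",cv2.resize(a,None,fx=2.1,fy=2.1,interpolation=cv2.INTER_CUBIC))
cv2.imwrite("pics/s1.png",cv2.resize(b,None,fx=2.4,fy=2.4,interpolation=cv2.INTER_CUBIC))
E
```

```text
(no output)
```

View pics/t1.png

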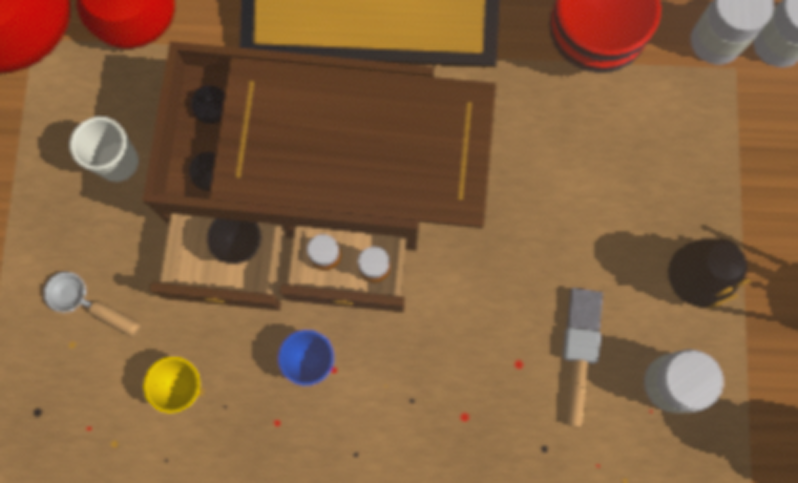

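View pics/s1.png

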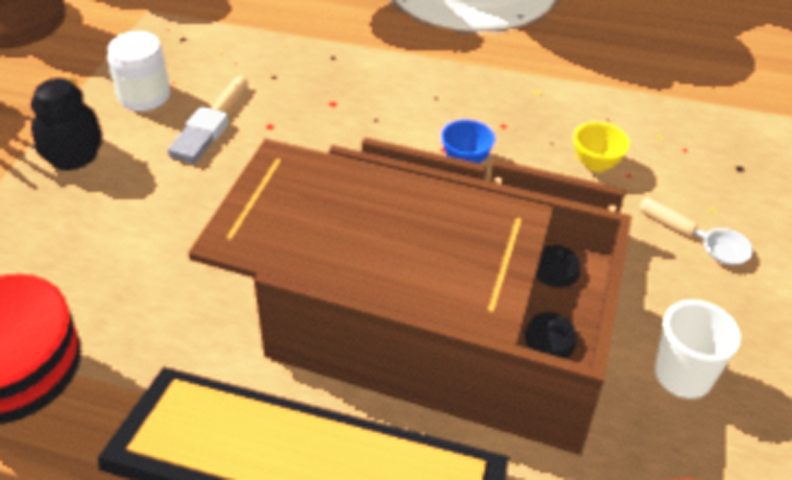

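Two drawers are out. The dark bowl at top-view px (172,184) in the left drawer matches the description: it is black and stands in a drawer. The blue bowl at (206,240) and the yellow one at (142,253) are on the bench and are look-alikes. The jars are in the right-hand drawer. The lid sticks out to the right, and its end is at about (293,144).

```bash
cat >> h.py <<'E'
def proj(c,X):
    d=np.load(c+".npz"); p=d["R"]@np.asarray(X,float)+d["t"].ravel()
    return np.array([d["fx"]*p[0]/p[2]+d["cx"],d["fy"]*p[1]/p[2]+d["cy"]])
def back(c,uv,z):
    d=np.load(c+".npz"); r=d["R"].T@np.array([(uv[0]-d["cx"])/d["fx"],(uv[1]-d["cy"])/d["fy"],1]); o=-d["R"].T@d["t"].ravel()
    return o+r*(z-o[2])/r[2]
E
python3 - <<'E'
from h import *
from scipy.optimize import least_squares
T=lambda u,v:(60+u/2.1,70+v/2.1); S=lambda u,v:(110+u/2.4,140+v/2.4)
def world(q,P):
    c,s=np.cos(q[2]),np.sin(q[2]); return [q[0]+c*P[0]-s*P[1],q[1]+s*P[0]+c*P[1],P[2]]
def feats(q):
    L=-170-q[3];W=-112-q[4];J=-112-q[5]
    return [("top",(100,160,122),T(172,43)),("top",(-100,160,122),T(148,203)),("top",(89,L,120),T(495,84)),("top",(-89,L,120),T(484,227)),
    ("scene",(100,160,122),S(602,380)),("scene",(-100,160,122),S(628,214)),("scene",(89,L,120),S(191,257)),("scene",(-89,L,120),S(265,141)),
    ("top",(W,152.5,68),T(152,292)),("top",(W,2.5,68),T(279,305)),("top",(J,-2.5,68),T(285,298)),("top",(J,-152.5,68),T(402,309))]
f=lambda q:np.concatenate([proj(c,world(q,P))-uv for c,P,uv in feats(q)])
r=least_squares(f,[600,100,0,70,80,80],x_scale=[10,10,.1,10,10,10],loss="soft_l1")
q=r.x;print(q);print(f(q).reshape(-1,2).round(1).tolist())
np.save("q.npy",q)
L=-170-q[3];W=-112-q[4];J=-112-q[5]
for n,P in dict(wet=(W,77.5,38),jar=(J,-77.5,38),lidend=(-40,L,114)).items(): print(n,np.round(world(q,P)))
for n,u,z in (("bowlrim",(60+235/2.1,70+238/2.1),50),("owl",(396,202),60),("owltop",(60+725/2.1,70+262/2.1),110),("tin",(60+692/2.1,70+380/2.1),85),("mug",(60+98/2.1,70+140/2.1),75),("brush head",(60+587/2.1,70+290/2.1),10),("brush end",(60+577/2.1,70+424/2.1),10),("blue",(206,240),35),("yellow",(142,253),35),("spoon end",(60+138/2.1,70+330/2.1),8),("spoonhead",(60+65/2.1,70+290/2.1),8)):
    w=back("top",u,z); c,s=np.cos(q[2]),np.sin(q[2]); d=w[:2]-q[:2]
    print(n,np.round(w),"chest",np.round([c*d[0]+s*d[1],-s*d[0]+c*d[1]]))
try:
    import workcell; print([n for n in dir(workcell) if n[0]!="_"])
except: pass
E
```

```text
[ 6.77320077e+02  9.52492703e+01 -5.18920153e-02  5.95219882e+01
  8.39937955e+01  7.52044679e+01]
[[-0.3, -0.3], [-1.2, -0.2], [-0.5, -1.4], [-0.7, -0.8], [-0.8, -1.2], [-0.3, -0.5], [-1.0, -1.5], [-0.1, -1.5], [0.2, 0.2], [-0.8, -0.3], [-1.3, -0.2], [2.6, 0.2]]
wet [486. 183.  38.]
jar [486.  28.  38.]
lidend [ 625. -132.  114.]
bowlrim [564. 169.  50.] chest [-117.   67.]
owl [ 539. -406.   60.] chest [-112. -508.]
owltop [ 548. -411.  110.] chest [-103. -513.]
tin [ 412. -378.   85.] chest [-240. -487.]
mug [675. 342.  75.] chest [-15. 246.]
brush head [ 526. -273.   10.] chest [-132. -376.]
brush end [ 358. -261.   10.] chest [-300. -372.]
blue [424.  73.  35.] chest [-252.  -36.]
yellow [384. 232.  35.] chest [-300.  122.]
spoon end [450. 289.   8.] chest [-237.  182.]
spoonhead [497. 386.   8.] chest [-195.  281.]
['IKError', 'capture', 'look_for', 'read_state', 'sign_off', 'tips_ahead']
```

Emit:
arm_command([
  [-1,-0.85,0,0,0,-0.4,0],
  [-2.2,-1.9,0,0,0,-1,0],
  [-3.4,-2.9,0,0,0,-1.6,0],
  [-4.6,-3.9,0.3,0,0,-2.3,0],
  [-5.8,-5,0.6,0,0,-2.3,0],
  [-7,-6,0.9,0,0,-2.3,0],
  [-7.75,-6.7,1.2,0,0,-2.3,0],
  [-7.75,-6.7,1.2,0,0,-2.3,0],
])

```text
time_s: 2.2
tool_pos: [435.4, 183.2, 173.3]
eef_rot: [-0.0, 0.027, 1.0, -0.0]
contact_force: [-0.2, 0.4, -0.1]
width: 0.154
grip_force: 0.0
```

```bash
cat >> h.py <<'E'
from scipy.spatial.transform import Rotation as Ro
def st():
    s=read_state(); w=s["eef_rot"]; R=Ro.from_quat([w[1],w[2],w[3],w[0]]).as_matrix()
    q=np.load("q.npy"); c,sn=np.cos(q[2]),np.sin(q[2]); p=np.array(s["tool_pos"]); d=p[:2]-q[:2]
    print("t",round(s["time_s"],2),"tcp",p.round(1),"chest",np.round([c*d[0]+sn*d[1],-sn*d[0]+c*d[1],p[2]],1),"F",np.round(s["contact_force"],1),"w",round(s["width"],3),"j",np.round(s["joints"],2))
    return p,R,q
def to(P):
    "shift (in tool units) to a chest-frame point, and yaw error"
    p,R,q=st(); c,sn=np.cos(q[2]),np.sin(q[2])
    w=np.array([q[0]+c*P[0]-sn*P[1],q[1]+sn*P[0]+c*P[1],P[2]])
    print("shift",np.round(R.T@(w-p)/40,2),"R in chest",np.round(Ro.from_euler("z",-q[2]).as_matrix()@R,3).tolist())
E
python3 -c "
from h import *
print(tips_ahead); to((-235,77.5,55+tips_ahead)); to((-128,77.5,55+tips_ahead))"
```

```text
8.0
t 2.2 tcp [435.4 183.2 173.3] chest [-246.2   75.3  173.3] F [-0.2  0.4 -0.1] w 0.154 j [ 0.27  0.34  1.77 -0.    1.03 -1.24]
shift [-0.28  0.06  2.76] R in chest [[-1.0, 0.002, -0.001], [0.002, 1.0, -0.001], [0.001, -0.001, -1.0]]
t 2.2 tcp [435.4 183.2 173.3] chest [-246.2   75.3  173.3] F [-0.2  0.4 -0.1] w 0.154 j [ 0.27  0.34  1.77 -0.    1.03 -1.24]
shift [-2.96  0.07  2.75] R in chest [[-1.0, 0.002, -0.001], [0.002, 1.0, -0.001], [0.001, -0.001, -1.0]]
```

Emit:
arm_command([
  [0,0.05,1,0,0,0,0],
  [0,0.05,2,0,0,0,0],
  [0,0.05,2.78,0,0,0,0],
  [0,0.05,2.78,0,0,0,0],
  [0,0.05,2.78,0,0,0,0],
])

```text
time_s: 2.82
tool_pos: [435.3, 188.4, 63.7]
eef_rot: [0.0, 0.025, 1.0, 0.0]
contact_force: [0.8, -0.2, 0.7]
width: 0.003
grip_force: 0.0
```

```bash
python3 - <<'E'
from h import *
to((-212,77.5,62)); to((-128,77.5,62))
d=capture("top"); cv2.imwrite("pics/t2.png",cv2.resize(d["img"][130:280,90:310],None,fx=3,fy=3))
E
```

```text
t 2.83 tcp [435.3 188.4  63.7] chest [-246.6   80.5   63.7] F [ 0.8 -0.2  0.7] w 0.003 j [ 0.28  0.53  1.88  0.    0.73 -1.24]
shift [-0.86 -0.08  0.04] R in chest [[-1.0, -0.002, 0.001], [-0.002, 1.0, 0.0], [-0.001, 0.0, -1.0]]
t 2.83 tcp [435.3 188.4  63.7] chest [-246.6   80.5   63.7] F [ 0.8 -0.2  0.7] w 0.003 j [ 0.28  0.53  1.88  0.    0.73 -1.24]
shift [-2.96 -0.08  0.05] R in chest [[-1.0, -0.002, 0.001], [-0.002, 1.0, 0.0], [-0.001, 0.0, -1.0]]
```

View pics/t2.png

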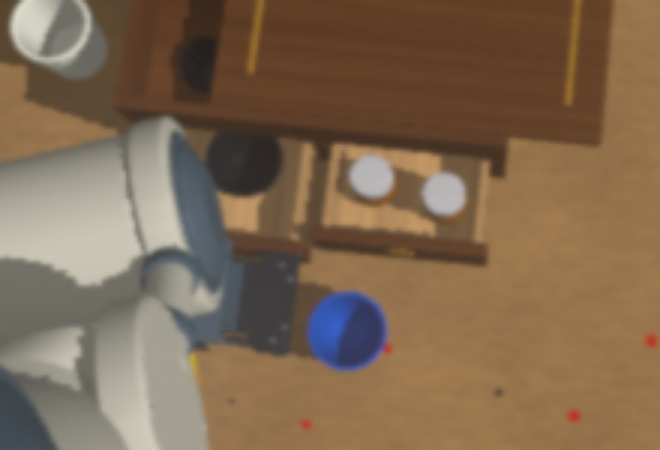

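The tips are down in front of the wet drawer, near crop px (250,250), with nothing touched. I'll push slowly.

Emit:
arm_command([
  [-0.4,-0.05,0,0,0,0,0],
  [-0.7,-0.05,0,0,0,0,0],
  [-0.85,-0.05,0,0,0,0,0],
  [-1,-0.05,0,0,0,0,0],
  [-1.15,-0.05,0,0,0,0,0],
  [-1.3,-0.05,0,0,0,0,0],
  [-1.45,-0.05,0,0,0,0,0],
  [-1.6,-0.05,0,0,0,0,0],
])

```text
time_s: 3.88
tool_pos: [498.9, 182.5, 62.6]
eef_rot: [-0.0, 0.025, 1.0, -0.0]
contact_force: [-3.0, -1.2, 0.2]
width: 0.004
grip_force: 1.1
```

```bash
python3 -c "
from h import *
to((-128,77.5,62))"
```

```text
t 3.88 tcp [498.9 182.5  62.6] chest [-182.7   77.9   62.6] F [-3.  -1.2  0.2] w 0.004 j [ 0.24  0.58  1.74 -0.    0.82 -1.28]
shift [-1.37 -0.01  0.01] R in chest [[-1.0, -0.002, -0.0], [-0.002, 1.0, -0.0], [0.0, -0.0, -1.0]]
```

Force is about 3 N, as expected for drawer friction. I'll continue to just short of shut.

Emit:
arm_command([
  [-0.15,0,0,0,0,0,0],
  [-0.3,0,0,0,0,0,0],
  [-0.45,0,0,0,0,0,0],
  [-0.6,0,0,0,0,0,0],
  [-0.75,0,0,0,0,0,0],
  [-0.9,0,0,0,0,0,0],
  [-1.05,0,0,0,0,0,0],
  [-1.15,0,0,0,0,0,0],
])

```text
time_s: 4.88
tool_pos: [545.1, 180.3, 62.7]
eef_rot: [0.0, 0.025, 1.0, 0.0]
contact_force: [-1.9, -1.8, 0.7]
width: -0.0
grip_force: 1.1
```

Emit:
arm_command([
  [-0.07,0,0,0,0,0,0],
  [-0.12,0,0,0,0,0,0],
  [-0.16,0,0,0,0,0,0],
  [-0.2,0,0,0,0,0,0],
])

```text
time_s: 5.38
tool_pos: [552.6, 179.9, 62.8]
eef_rot: [-0.0, 0.025, 1.0, -0.0]
contact_force: [-2.8, -2.1, 0.5]
width: 0.008
grip_force: 1.0
```

```bash
python3 -c "
from h import *
to((-128,77.5,62))"
```

```text
t 5.38 tcp [552.6 179.9  62.8] chest [-128.9   78.    62.8] F [-2.8 -2.1  0.5] w 0.008 j [ 0.21  0.63  1.62 -0.    0.9  -1.31]
shift [-0.02 -0.01  0.02] R in chest [[-1.0, -0.002, -0.0], [-0.002, 1.0, -0.0], [0.0, -0.0, -1.0]]
```

Now short steps until the stop shows in the force.

Emit:
arm_command([
  [-0.04,0,0,0,0,0,0],
  [-0.07,0,0,0,0,0,0],
  [-0.07,0,0,0,0,0,0],
])

```text
time_s: 5.75
tool_pos: [554.1, 179.8, 62.7]
eef_rot: [-0.001, 0.025, 1.0, -0.0]
contact_force: [-9.0, -0.4, 5.9]
width: 0.007
grip_force: 4.8
```

Emit:
arm_command([
  [-0.04,0,0,0,0,0,0],
  [-0.07,0,0,0,0,0,0],
  [-0.07,0,0,0,0,0,0],
])

```text
time_s: 6.12
tool_pos: [554.2, 179.7, 62.5]
eef_rot: [-0.004, 0.025, 1.0, -0.0]
contact_force: [-24.6, 1.5, 18.6]
width: 0.008
grip_force: 12.1
```

The drawer hit a hard stop at 554 mm, against a predicted 553.5. I'll back off and rise, then check.

Emit:
arm_command([
  [0.3,0,0,0,0,0,0],
  [1,0,0,0,0,0,0],
  [2,0,-0.5,0,0,0,0],
  [2.5,0,-1.8,0,0,0,0],
  [2.5,0.5,-3.2,0,0,0,0],
  [2.5,0.5,-3.8,0,0,0,0],
  [2.5,0.5,-3.8,0,0,0,0],
])

```text
time_s: 7.0
tool_pos: [460.5, 205.3, 216.6]
eef_rot: [0.002, 0.025, 1.0, 0.001]
contact_force: [-1.0, -0.0, -0.5]
width: 0.004
grip_force: 0.0
```

```bash
python3 - <<'E'
from h import *
to((-40,-280,200)); to((-40,-280,112))
d=capture("top"); cv2.imwrite("pics/t3.png",cv2.resize(d["img"][80:280,90:350],None,fx=3,fy=3))
E
```

```text
t 7.0 tcp [460.5 205.3 216.6] chest [-222.2   98.6  216.6] F [-1.  -0.  -0.5] w 0.004 j [ 0.3   0.33  1.65  0.    1.16 -1.22]
shift [-4.53 -9.48  0.42] R in chest [[-1.0, -0.002, 0.005], [-0.002, 1.0, 0.002], [-0.005, 0.002, -1.0]]
t 7.0 tcp [460.5 205.3 216.6] chest [-222.2   98.6  216.6] F [-1.  -0.  -0.5] w 0.004 j [ 0.3   0.33  1.65  0.    1.16 -1.22]
shift [-4.52 -9.48  2.62] R in chest [[-1.0, -0.002, 0.005], [-0.002, 1.0, 0.002], [-0.005, 0.002, -1.0]]
```

View pics/t3.png

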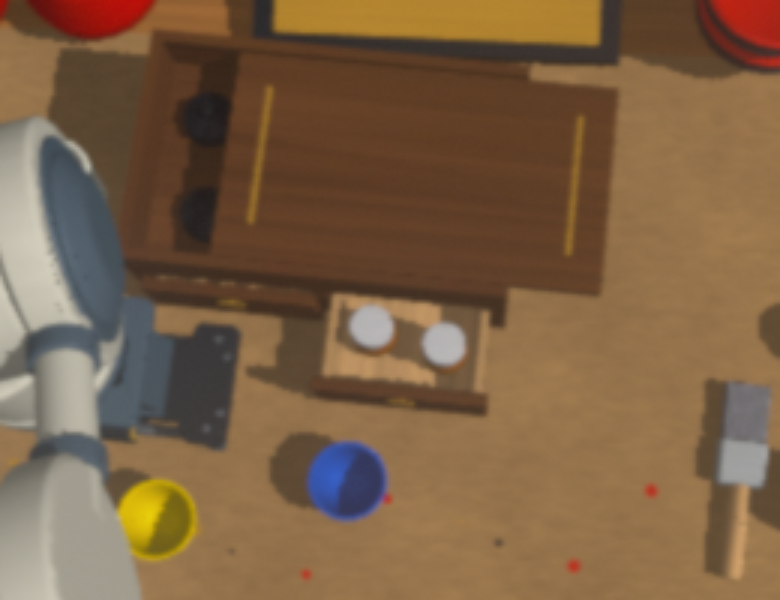

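The wet drawer is shut: its front now lies against the chest, px (125–325, 290–315). The jar drawer and jars are unmoved. Next, the lid.

Emit:
arm_command([
  [-0.6,-1.3,0,0,0,0,0],
  [-1.2,-2.6,0,0,0,0,0],
  [-1.9,-4,0,0,0,0,0],
  [-2.6,-5.4,0,0,0,0,0],
  [-3.2,-6.8,0,0,0,0,0],
  [-3.9,-8.2,0,0,0,0,0],
  [-4.5,-9.4,0,0,0,0,0],
  [-4.5,-9.4,0,0,0,0,0],
])

```text
time_s: 8.05
tool_pos: [620.6, -183.6, 212.3]
eef_rot: [-0.001, 0.027, 1.0, 0.0]
contact_force: [0.0, 0.7, 0.2]
width: 0.001
grip_force: 0.0
```

```bash
python3 - <<'E'
from h import *
q=np.load("q.npy");c,s=np.cos(q[2]),np.sin(q[2])
for d in(0,5,10):
  for y in(152.5,2.5):
    X=-112-d; print(d,y,((proj("top",[q[0]+c*X-s*y,q[1]+s*X+c*y,68])-[90,80])*3).round(0))
to((-40,-265,109))
E
```

```text
0 152.5 [143. 291.]
0 2.5 [318. 307.]
5 152.5 [142. 296.]
5 2.5 [318. 313.]
10 152.5 [141. 302.]
10 2.5 [317. 319.]
t 8.05 tcp [ 620.6 -183.6  212.3] chest [ -42.2 -281.4  212.3] F [0.  0.7 0.2] w 0.001 j [-0.38  0.53  1.3  -0.    1.31 -1.9 ]
shift [-0.06  0.41  2.58] R in chest [[-1.0, 0.002, -0.001], [0.002, 1.0, 0.0], [0.001, 0.0, -1.0]]
```

Emit:
arm_command([
  [-0.05,0.2,1,0,0,0,0],
  [-0.05,0.3,2,0,0,0,0],
  [-0.05,0.3,2.58,0,0,0,0],
  [-0.05,0.3,2.58,0,0,0,0],
  [-0.05,0.6,2.58,0,0,0,0],
  [-0.05,0.8,2.58,0,0,0,0],
  [-0.05,0.95,2.58,0,0,0,0],
  [-0.05,1.1,2.58,0,0,0,0],
])

```text
time_s: 9.05
tool_pos: [624.8, -135.9, 112.2]
eef_rot: [0.001, 0.025, 1.0, -0.0]
contact_force: [0.2, -2.1, 1.8]
width: 0.005
grip_force: 1.2
```

```bash
python3 - <<'E'
from h import *
to((-40,-183.5,109))
d=capture("top"); cv2.imwrite("pics/t4.png",cv2.resize(d["img"][80:280,90:350],None,fx=3,fy=3))
E
```

```text
t 9.05 tcp [ 624.8 -135.9  112.2] chest [ -40.5 -233.6  112.2] F [ 0.2 -2.1  1.8] w 0.005 j [-0.31  0.63  1.43 -0.    1.09 -1.83]
shift [-0.01  1.25  0.08] R in chest [[-1.0, -0.002, 0.001], [-0.002, 1.0, -0.001], [-0.001, -0.001, -1.0]]
```

View pics/t4.png

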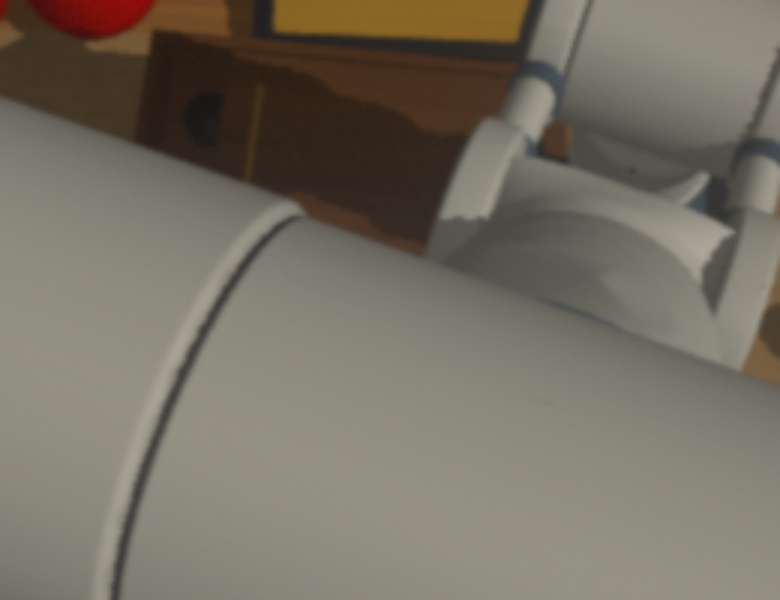

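The arm hides the lid end, but the 2 N force and the shifted stripe (px 255,130) show the lid is sliding. I'll continue.

Emit:
arm_command([
  [0,0.15,0.05,0,0,0,0],
  [0,0.3,0.05,0,0,0,0],
  [0,0.45,0.05,0,0,0,0],
  [0,0.6,0.05,0,0,0,0],
  [0,0.75,0.05,0,0,0,0],
  [0,0.9,0.05,0,0,0,0],
  [0,1,0.05,0,0,0,0],
  [0,1.1,0.05,0,0,0,0],
])

```text
time_s: 10.1
tool_pos: [626.6, -91.9, 109.5]
eef_rot: [0.0, 0.025, 1.0, -0.0]
contact_force: [2.0, -1.6, -1.4]
width: 0.004
grip_force: 1.1
```

Emit:
arm_command([
  [0,0.05,0,0,0,0,0],
  [0,0.1,0,0,0,0,0],
  [0,0.15,0,0,0,0,0],
  [0,0.15,0,0,0,0,0],
])

```text
time_s: 10.6
tool_pos: [626.8, -86.0, 109.5]
eef_rot: [-0.0, 0.025, 1.0, 0.0]
contact_force: [-0.2, -0.5, 0.7]
width: 0.006
grip_force: 0.2
```

```bash
python3 -c "
from h import *
to((-40,-183.5,109))"
```

```text
t 10.6 tcp [626.8 -86.  109.5] chest [ -41.  -183.6  109.5] F [-0.2 -0.5  0.7] w 0.006 j [-0.23  0.62  1.44  0.    1.07 -1.75]
shift [-0.03  0.    0.01] R in chest [[-1.0, -0.002, -0.0], [-0.002, 1.0, 0.0], [0.0, 0.0, -1.0]]
```

Emit:
arm_command([
  [0,0.04,0,0,0,0,0],
  [0,0.08,0,0,0,0,0],
  [0,0.08,0,0,0,0,0],
])

```text
time_s: 10.98
tool_pos: [627.0, -82.8, 109.5]
eef_rot: [-0.0, 0.025, 1.0, 0.0]
contact_force: [-0.2, -0.8, -0.3]
width: 0.007
grip_force: 0.3
```

Emit:
arm_command([
  [0,0.04,0,0,0,0,0],
  [0,0.08,0,0,0,0,0],
  [0,0.08,0,0,0,0,0],
])

```text
time_s: 11.35
tool_pos: [627.2, -79.6, 109.5]
eef_rot: [-0.0, 0.025, 1.0, 0.0]
contact_force: [0.1, -0.5, 1.1]
width: 0.004
grip_force: 0.3
```

Emit:
arm_command([
  [0,0.04,0,0,0,0,0],
  [0,0.08,0,0,0,0,0],
  [0,0.08,0,0,0,0,0],
])

```text
time_s: 11.72
tool_pos: [627.3, -78.3, 109.5]
eef_rot: [-0.0, 0.025, 1.0, -0.001]
contact_force: [-2.2, -15.9, -1.2]
width: 0.004
grip_force: 8.0
```

Emit:
arm_command([
  [0,0.04,0,0,0,0,0],
  [0,0.08,0,0,0,0,0],
  [0,0.08,0,0,0,0,0],
])

```text
time_s: 12.1
tool_pos: [627.3, -78.0, 109.6]
eef_rot: [-0.0, 0.025, 1.0, -0.003]
contact_force: [-5.5, -39.6, -2.3]
width: 0.007
grip_force: 19.7
```

That's a firm stop. Back off, rise and clear the view.

Emit:
arm_command([
  [0,-0.3,0,0,0,0,0],
  [0,-1.2,0,0,0,0,0],
  [0,-2,-1,0,0,0,0],
  [0,-2.5,-2.4,0,0,0,0],
  [1.2,-3.2,-3,0,0,0,0],
  [2.6,-4,-3,0,0,0,0],
  [4,-5,-3,0,0,0,0],
  [5,-6,-3,0,0,0,0],
])

```text
time_s: 13.1
tool_pos: [415.7, -301.7, 229.8]
eef_rot: [0.0, 0.025, 1.0, 0.0]
contact_force: [1.7, -1.4, -0.2]
width: 0.007
grip_force: 0.0
```

```bash
python3 - <<'E'
from h import *
st()
d=capture("top"); a=cv2.resize(d["img"][90:230,100:300],None,fx=3,fy=3)
d2=capture("scene"); b=cv2.resize(d2["img"][140:340,160:440],(600,429))
c=np.zeros((600,800,3),np.uint8); 
a=cv2.resize(d["img"][100:210,115:295],(800,489),interpolation=cv2.INTER_CUBIC)
cv2.imwrite("pics/t5.png",a); cv2.imwrite("pics/s5.png",cv2.resize(d2["img"][140:340,120:430],(775,500),interpolation=cv2.INTER_CUBIC))
q=np.load("q.npy");cc,s=np.cos(q[2]),np.sin(q[2])
P=lambda c,X,y,z:proj(c,[q[0]+cc*X-s*y,q[1]+s*X+cc*y,z])
for d_ in(0,5): print(d_,"wet",[((P("top",-112-d_,y,68)-[115,100])*4.444).round().tolist() for y in(152.5,2.5)],"lid top",[((P("top",x,-170-d_,120)-[115,100])*4.444).round().tolist() for x in(-89,89)],"lid scene",[((P("scene",x,-170-d_,120)-[120,140])*2.5).round().tolist() for x in(-89,89)])
E
```

```text
t 13.1 tcp [ 415.7 -301.7  229.8] chest [-240.7 -410.   229.8] F [ 1.7 -1.4 -0.2] w 0.007 j [-0.74  0.33  1.61  0.    1.21 -2.27]
0 wet [[101.0, 342.0], [361.0, 366.0]] lid top [[668.0, 333.0], [696.0, 28.0]] lid scene [[303.0, 155.0], [230.0, 280.0]]
5 wet [[99.0, 350.0], [360.0, 375.0]] lid top [[677.0, 334.0], [705.0, 29.0]] lid scene [[299.0, 154.0], [225.0, 279.0]]
```

View pics/t5.png

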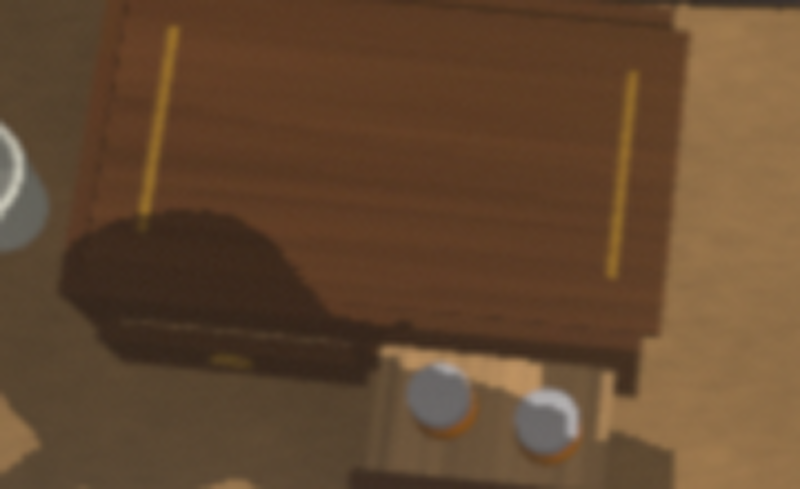

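View pics/s5.png

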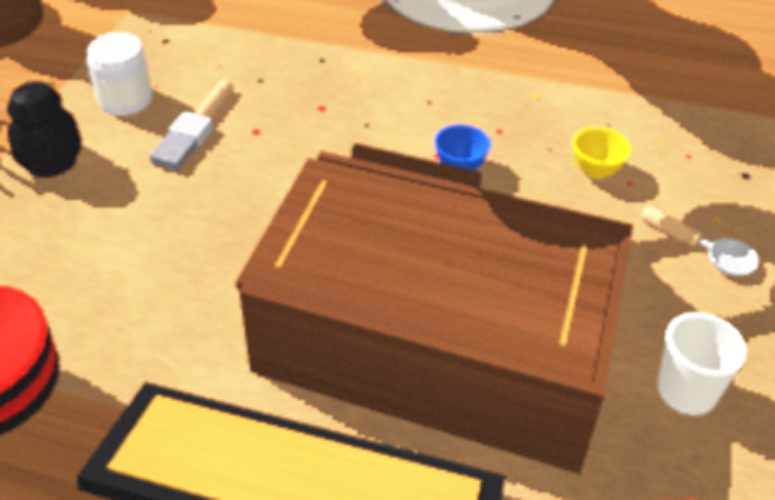

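The lid end is at px (660,335)/(688,30), which fits fully shut. On the wet drawer there's a thin pale line behind the panel, so I'll measure the panel edge positions.

```bash
python3 - <<'E'
from h import *
q=np.load("q.npy");cc,s=np.cos(q[2]),np.sin(q[2])
P=lambda X,y,z:proj("top",[q[0]+cc*X-s*y,q[1]+s*X+cc*y,z])
im=capture("top")["img"]; i0=cv2.imread("pics/top0.png")
for y in (130,100,40,20):
    for n,X,z in(("chesttop",-100,122),("in_top",-100,68),("out_top",-112,68),("out_bot",-112,8),("out_bot5",-117,8)): print(n,P(X,y,z).round(1),end=" ")
    a=P(-112,y,38); u=int(round(a[0])); print("\n",y,u,"rows",165,im[165:190,u].sum(1).tolist())
W=-112-q[4]
for y in(130,20):
    a=P(W,y,68);b=P(W,y,8);u=int(round(a[0]));print("start",a.round(1),b.round(1),u,"rows",195,i0[195:220,u].sum(1).tolist())
E
```

```text
chesttop [141.5 167.6] in_top [147.1 173.1] out_top [146.4 177.7] out_bot [152. 183.] out_bot5 [151.7 184.8] 
 130 149 rows 165 [129, 128, 125, 120, 118, 116, 128, 152, 147, 131, 130, 127, 118, 119, 124, 127, 140, 178, 199, 203, 204, 208, 208, 208, 203]
chesttop [153.8 168.7] in_top [158.7 174.2] out_top [158.1 178.8] out_bot [163. 184.] out_bot5 [162.8 185.8] 
 100 161 rows 165 [126, 131, 132, 129, 122, 120, 113, 123, 142, 144, 133, 130, 130, 127, 124, 127, 131, 138, 171, 198, 206, 200, 204, 207, 201]
chesttop [178.4 171.1] in_top [182.1 176.4] out_top [181.5 181. ] out_bot [185.2 186.1] out_bot5 [185.  187.9] 
 40 183 rows 165 [125, 130, 128, 129, 127, 127, 122, 120, 120, 120, 141, 166, 144, 129, 129, 129, 122, 122, 127, 131, 154, 186, 196, 196, 196]
chesttop [186.6 171.8] in_top [189.9 177.2] out_top [189.3 181.7] out_bot [192.6 186.8] out_bot5 [192.4 188.6] 
 20 191 rows 165 [190, 188, 190, 183, 177, 161, 145, 129, 119, 122, 124, 140, 150, 137, 129, 130, 132, 120, 124, 123, 133, 165, 189, 196, 197]
start [141.5 210.1] [147.4 213.8] 141 rows 195 [387, 384, 385, 389, 390, 392, 393, 393, 362, 273, 210, 199, 202, 200, 189, 169, 169, 229, 324, 348, 344, 347, 350, 347, 345]
start [185.1 214.3] [188.6 217.7] 185 rows 195 [270, 266, 272, 270, 269, 271, 274, 274, 270, 273, 273, 273, 275, 270, 242, 212, 205, 208, 204, 176, 161, 200, 281, 331, 344]
```

The panel edges lie within about 2 mm of the fully shut position, and the drawer took 24 N at a hard stop. Both parts are shut, so I'm handing in.

```bash
python3 -c "
from h import *
print(sign_off())"
```

```text
the job is handed in; nothing more can be done
None
```

I pushed the bowl's drawer and the sliding lid up to their stops and handed the job in; the final pictures show the jar drawer and bench things where they were, but the bowl was hidden in its shut drawer, and no verdict came back.

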